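Fetch the bearing from the back of the parts bay

TASK

The bearing is needed, but it lies at the back of the plywood parts bay behind the oil bottle and the glue dropper. Stand both of these upright on the grey side tray, leaving the bearing where it is until they are out of the way; then lay the bearing flat in the middle of the round rubber pad of the fitting plate while they wait on the tray. Finally put the bottle and the dropper back upright, each on the very spot in the bay where it stood at the start, and leave the tape roll and the marker alone.

Things in the scene. Friction and masses are not known exactly. Their poses are not given: they have to be found in the camera images.
- oil_bottle: Round brown bottle with a wide green ribbed cap of nearly the same width, 48 mm diameter, 80 mm tall, 85 g (mass varies by a quarter), stands upright in the bay. Origin: centre of its underside; z up its axis. Can be gripped round the body from above.
- glue_dropper: Slim round dropper bottle, body 33 mm diameter up to 70 mm high, then a 24 mm collar and a thin rubber bulb, 102 mm tall in all, 70 g (mass varies by a quarter), stands upright in the bay. Origin: centre of its underside; z up its axis. Grip it round the body (below 65 mm), not by the bulb.
- bearing: Steel ball bearing lying flat at the back end of the bay, 47 mm outer diameter, 14 mm thick, 110 g (mass varies by a quarter), to be gripped across its outside. Origin: centre of its underside; z along its axis. In the bay: 30 mm between it and the back board, about 10 to 20 mm to the thing in front.
- bay: Fixed plywood parts bay: lane 76 mm wide, open at top and front. Origin: on the bench under the lane's centre line (y = 0); x runs along the lane from the open front (-125 mm) to the back board (inner face +105 mm, 56 mm high). Floor 6 mm, cheeks (10 mm thick) 34 mm above the bench. In it one behind the other: bottle and dropper at x about -87 and -7 mm, in either order; bearing at +51 mm.
- side_tray: Fixed grey sheet steel tray, 180 mm along its x by 104 mm along its y, floor 3 mm above the bench, rim 3 mm thick and 10 mm high above the bench all round. Origin: on the bench under its middle. Room for the bottle and the dropper side by side along x (for example at x = +42 and -42 mm).
- fitting_plate: Fixed square steel plate, 110 x 110 mm, with a round black rubber pad of 68 mm diameter in its middle. Origin: on the bench under its middle. The pad's top is 12 mm above the bench (1 mm proud of the steel); small screw heads at the corners.
- tape_roll: Bystander: black roll of tape lying flat on the bench, 66 mm diameter, 19 mm high. Not to be moved. Origin: centre of its underside.
- marker: Bystander: marker pen with white barrel and black cap lying on the bench, 128 mm long along its y, 17 mm thick. Not to be moved. Origin: centre of its underside.
Things that resemble listed ones, but are neither listed nor needed, are in the scene too. Leave any blue look-alike of the bearing alone. What is shaped like the glue_dropper but orange is not meant.

How it is judged:
By the outcome, as a careful person would: the job done as asked, in the order asked, and still so for the second after the job is handed in, with the robot touching nothing.
It also fails if it takes over 120 s, if anything falls off the work surface, if the arm or the gripper's body presses on something with over 40 N, if the wrist force passes 120 N, or if a joint passes its speed limit or range.

ROBOT

A 6-joint arm with a two-finger parallel gripper is mounted at the origin on a cart in front of the work surface, level with it; the furniture and walls round the work are solid. World frame = base frame: x ahead of the robot, y to its left, z up, the work surface at z = 0. Lengths are in mm, angles in degrees, forces in N, time in s.
With the tool pointing down it reaches from about 300 to 850 mm from the base axis. Payload 4.2 kg.
Tool frame: the origin (TCP) lies midway between the tips of the shut fingers; the grasp point (between the pads) lies 19 mm behind it; z points along the fingers, y is the line along which they close (so a half turn about z gives the same grasp; the last joint's range is limited). The gripper opens to 91 mm and grips with 3 to 60 N. Pads are 32 mm wide; open, the fingers measure 118 mm over their backs; the gripper's body (76 mm by 178 mm) begins 60 mm behind the grasp point.
Start: joints at [73.224, 18.312, 89.639, -0, 72.044, -1.146], TCP at [154.923, 553.753, 213.976] pointing down, gripper open.
Joint ranges: [-177.97, 177.97], [-48.28, 115.42], [12.27, 149.76], [-77.06, 257.06], [2.81, 150.46], [-146.56, 146.56]. Speed limits (degrees/s): [147.25, 147.25, 180, 180, 180, 180].

INTERFACE

Orientations are given as [roll, pitch, yaw] about the fixed x, y, z axes, in that order (R = Rz(yaw) Ry(pitch) Rx(roll)).
In Python, from workcell import env gives the robot as it stands.
- The arm moves only by the shell command python3 -m jog 'ROWS' [FORCE]. ROWS is a JSON object of lists of equal length, an entry for each row: "jaw": the finger opening in mm, from 0 to 91.2; "slide": the shift along the tool's x, y, z in units of 30 mm (1.0 is 30 mm), a list of three; "spin": the turn about the tool's z in units of 8 degrees (1.0 is 8 degrees). In form: {"jaw": [jaw, ...], "slide": [[dx, dy, dz], ...], "spin": [spin, ...]}. A call has 1 to 10 rows; each row shifts and turns the commanded pose from where the row before left it, along the tool's axes as they then stand; what a row does not reach is not made up. A row lasts 1/10 s, in which the tool goes at most 50 mm and 8.59 degrees, less where a joint would pass 70% of its speed; a pose out of reach is approached as far as the arm can. A call is refused whole if a number of a shift passes 1 or a number of a turn 1, either way. A call with a gripper value outside its range is refused whole. The fingers move at their own pace and stop on an object; FORCE is the grip in N (left out, the last holds). Time passes only in rows, so rows that do not move let the fingers close. It gives the time, the measured TCP pose, the force, the opening and the grip force at its end, in the units of the state.
- env.state(): the state, without advancing time (a new reading comes with each control period).
- env.grab_frame(name): name is "side" or "top"; returns the picture (400x640x3 uint8, red, green, blue); there is no depth.
- env.camera_model(name): a dict with "fx", "fy", "cx", "cy" (pixels), "camera_from_world" (4x4, takes a point from world to camera coordinates). Camera axes: x right, y up, looking along -z (the intrinsics and any distortion apply to the point x, -y, -z); pixel columns grow to the right and rows downward; lengths in mm; the calibration is good to about 2 mm. A picture is of the moment at which its call begins. camera_model takes no time and is no camera call.
- env.job_done(): hands the job in; it is judged then, once.
The state is a dict: "time_s": time; "qpos": joint angles; "qvel": joint speeds; "effort": joint torques, N m; "ee_pos": TCP position; "ee_rot": TCP orientation; "force": force on the tool from outside, world axes, zero at the start; "torque": the same for the moment, N m; "gripper_width": finger opening in mm; "gripper_force": force on a finger pad.
Only numpy, scipy, OpenCV 4.12 (cv2) and the standard library are available. Lean on these libraries where they do the work, as an engineer would, in place of code of your own. Each camera call takes 0.05 s, during which the arm holds its last target. There are 200 camera calls.

## Working session

There is one attempt and no reset: what is moved stays moved. The work goes in short steps, Python scripts to look and compute and a shell command to move; the robot and the scene stay as the last step left them, time stands still between calls to the robot, and variables do not carry over. Pictures are saved under pics/ and viewed, at most 14 in all, crops included, and the job is handed in when it is done.

```bash
mkdir -p pics; ls; python3 - <<'E'
from workcell import env
import cv2
for n in("top","side"):
    cv2.imwrite(f"pics/{n}0.png",env.grab_frame(n)[:,:,::-1]); m=env.camera_model(n); print(n,m)
s=env.state();print(s)
E
```

```text
pics
top {'fx': 470.2843604715013, 'fy': 470.2843604715013, 'cx': 318.3305513953532, 'cy': 203.4392187534677, 'camera_from_world': array([[ 1.57800790e-02, -9.99826365e-01,  9.91102506e-03,
        -2.45386378e+02],
       [ 9.97523800e-01,  1.64216277e-02,  6.83856560e-02,
        -5.24761450e+02],
       [-6.85365371e-02,  8.80735232e-03,  9.97609730e-01,
        -1.07290857e+03],
       [ 0.00000000e+00,  0.00000000e+00,  0.00000000e+00,
         1.00000000e+00]])}
side {'fx': 459.6668488739431, 'fy': 459.6668488739431, 'cx': 324.07063520728013, 'cy': 195.93499266508178, 'camera_from_world': array([[ 9.88529755e-01, -1.50936904e-01, -5.19362563e-03,
        -5.40026132e+02],
       [ 6.81533883e-02,  4.15140289e-01,  9.07201001e-01,
         2.57980904e+01],
       [-1.34774027e-01, -8.97149147e-01,  4.20665390e-01,
        -1.31527007e+03],
       [ 0.00000000e+00,  0.00000000e+00,  0.00000000e+00,
         1.00000000e+00]])}
{'time_s': 0.1, 'qpos': array([ 7.32238798e+01,  1.83486373e+01,  8.97000918e+01, -6.46923087e-04,
        7.20429622e+01, -1.14715660e+00]), 'qvel': array([-0.07224849, -0.0944813 , -0.19694472,  0.00842988,  0.09463354,
       -0.02768994]), 'effort': array([-6.38635811e-05, -4.13332701e+01, -2.32513350e+01,  7.28105055e-02,
        4.21895483e-02, -5.46155445e-05]), 'ee_pos': array([154.79328471, 553.30395437, 213.19315859]), 'ee_rot': array([-1.79908315e+02, -1.22072269e-03,  1.64371235e+02]), 'force': array([-0.74476378,  0.14751272,  0.44694435]), 'torque': array([ 0.00791585, -0.02281713,  0.02189731]), 'gripper_force': 0.0, 'gripper_width': 91.25712957331854}
```

View pics/top0.png

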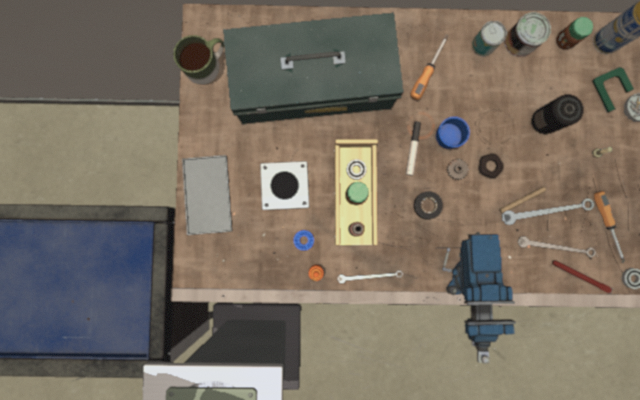

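View pics/side0.png

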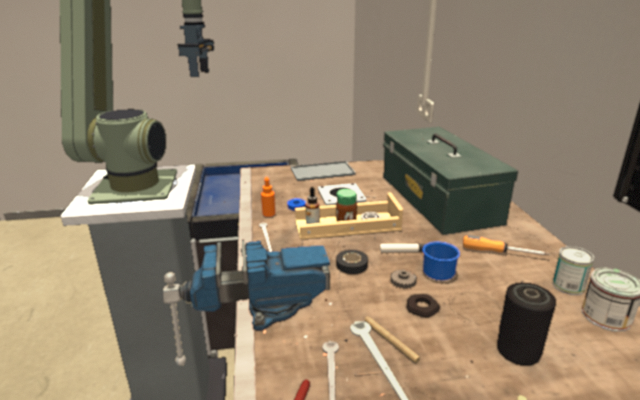

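The top view shows the bay at about (356,192). The dropper is in front at (357,229), the green-capped bottle in the middle at (357,192) and the bearing at the back at (356,169). The pad is at (285,185) and the tray at (208,195). The orange dropper (316,272) and blue ring (304,240) are decoys.

```bash
cat > h.py <<'E'
import numpy as np,cv2
from workcell import env
def cast(n,uv,z):
    m=env.camera_model(n);T=m["camera_from_world"];R=T[:3,:3];c=-R.T@T[:3,3]
    uv=np.atleast_2d(uv).astype(float)
    d=np.c_[(uv[:,0]-m["cx"])/m["fx"],-(uv[:,1]-m["cy"])/m["fy"],-np.ones(len(uv))]@R
    return c+d*((z-c[2])/d[:,2])[:,None]
def proj(n,P):
    m=env.camera_model(n);T=m["camera_from_world"];p=np.atleast_2d(P)@T[:3,:3].T+T[:3,3]
    return np.c_[m["cx"]+m["fx"]*p[:,0]/-p[:,2],m["cy"]-m["fy"]*p[:,1]/-p[:,2]]
def blob(n,im,lo,hi,box):
    x0,y0,x1,y1=box;h=cv2.cvtColor(im,cv2.COLOR_RGB2HSV)[y0:y1,x0:x1]
    k=cv2.inRange(h,np.array(lo),np.array(hi));_,_,st,ce=cv2.connectedComponentsWithStats(k)
    i=1+np.argmax(st[1:,4]);cs,_=cv2.findContours(k,cv2.RETR_EXTERNAL,cv2.CHAIN_APPROX_NONE)
    c=max(cs,key=cv2.contourArea)+np.array([x0,y0])
    return c,ce[i]+[x0,y0],st[i,:5]
E
python3 - <<'E'
from h import *
t=env.grab_frame("top");s=env.grab_frame("side")
for nm,lo,hi,box,z in [("bay",(20,60,120),(35,255,255),(325,130,385,255),34),("plate",(0,0,180),(179,40,255),(250,150,320,220),11),
  ("pad",(0,0,0),(179,255,60),(265,165,305,205),12),("tray",(0,0,80),(179,45,190),(182,150,240,240),10),("cap",(50,60,60),(85,255,255),(340,175,375,210),86)]:
    c,ce,st=blob("top",t,lo,hi,box);r=cv2.minAreaRect(c)
    print(nm,ce.round(1),st,"rect",np.round(r[0],1),np.round(r[1],1),round(r[2],1),"w",cast("top",[ce,r[0]],z)[:,:2].round(1).tolist(),
      "corners",cast("top",cv2.boxPoints(r),z)[:,:2].round(0).tolist())
a=cv2.resize(t[130:255,325:390],None,fx=4.7,fy=4.7,interpolation=2)
b=cv2.resize(s[170:245,285:415],None,fx=3.6,fy=3.6,interpolation=2)
o=np.zeros((590,800,3),np.uint8);o[:a.shape[0],:a.shape[1]]=a;o[:b.shape[0],320:320+b.shape[1]]=b
cv2.imwrite("pics/c1.png",o[:,:,::-1])
E
```

```text
bay [354.9 197.4] [  10   15   42  101 3055] rect [355.5 195. ] [ 41. 100.] 0.0 w [[543.0, -320.4], [548.4, -321.8]] corners [[433.0, -276.0], [664.0, -273.0], [665.0, -368.0], [435.0, -370.0]]
plate [284.3 185.2] [  11   12   48   48 1409] rect [284.2 185.1] [46.  46.4] 87.4 w [[570.9, -156.5], [571.0, -156.3]] corners [[622.0, -98.0], [629.0, -207.0], [520.0, -214.0], [514.0, -106.0]]
pad [284.1 184.9] [  7   8  25  25 512] rect [284. 185.] [24. 24.] 90.0 w [[571.3, -156.0], [571.1, -155.9]] corners [[599.0, -127.0], [600.0, -183.0], [543.0, -185.0], [542.0, -128.0]]
tray [206.5 194.8] [   0    5   50   80 3463] rect [206.3 194.6] [77.3 45.7] 85.7 w [[545.1, 24.9], [545.8, 25.3]] corners [[632.0, 88.0], [642.0, -18.0], [461.0, -37.0], [451.0, 68.0]]
cap [356.8 193.2] [  7   8  21  20 202] rect [357.  192.6] [20.1 18.8] 8.1 w [[547.8, -320.1], [549.1, -320.5]] corners [[531.0, -296.0], [572.0, -301.0], [567.0, -345.0], [526.0, -340.0]]
```

View pics/c1.png

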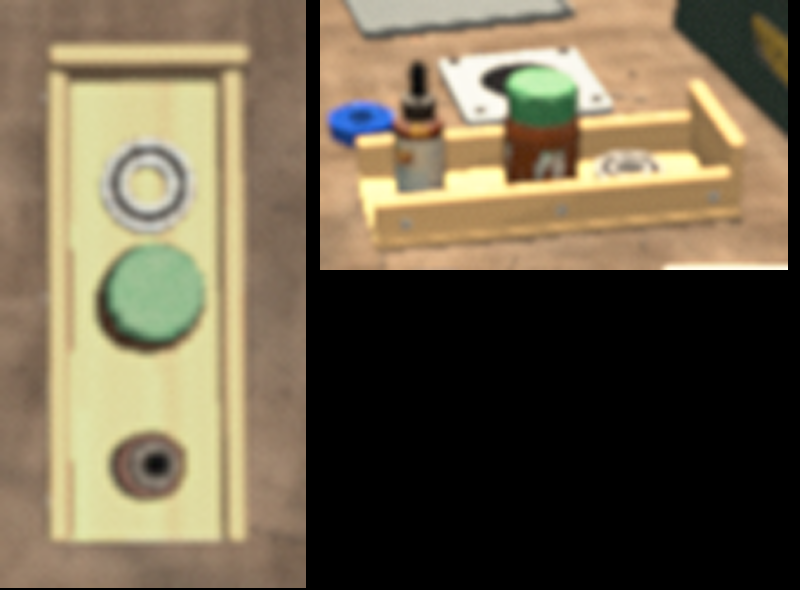

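The crop shows the cap centre at about (357.3,191.7), the bulb tip at (357.6,228.2) and the bearing at (356.1,168.8). The white-sided dropper body is the real one. Next I cast those points and start moving over.

```bash
python3 - <<'E'
from h import *
g=lambda x,y:(325+(x+.5)/4.7-.5,130+(y+.5)/4.7-.5)
for nm,p,z in [("cap",(154,291),86),("bulb",(155,463),108),("bearing",(147.5,184),20),("bayFL",(50,541),34),("bayFR",(246,541),34),("bayBL",(49,75),34),("bayBR",(243,75),34),("boardTL",(49,45),56),("boardTR",(248,45),56),("lane FL",(70,541),6)]:
    print(nm,cast("top",g(*p),z)[0,:2].round(1))
# side-view check: cross rays with vertical axis point
g2=lambda x,y:(285+(x-320+.5)/3.6-.5,170+(y+.5)/3.6-.5)
for nm,p,z in [("cap top centre",(543,80),86),("bulb tip",(418,64),108),("bearing top c",(628,161),20)]:
    print("side",nm,cast("side",g2(*p),z)[0,:2].round(1))
E
python3 -m jog '{"jaw":[91,91,91,91,91,91,91,91,91,91],"slide":[[-0.9,-0.9,0],[-0.9,-0.9,0],[-1,-0.9,0],[-1,-0.9,0],[-1,-0.9,0],[-1,-0.9,0],[-1,-0.9,0],[-1,-1,0],[-1,-1,0],[-1,-1,0]],"spin":[-1,-0.95,0,0,0,0,0,0,0,0]}' 20
```

```text
cap [ 551.6 -321.2]
bulb [ 471.3 -320.4]
bearing [ 611.2 -323.5]
bayFL [ 434.  -276.8]
bayFR [ 435.5 -371.9]
bayBL [ 662.3 -273.2]
bayBR [ 664.  -368.7]
boardTL [ 672.7 -272.1]
boardTR [ 674.4 -368.1]
lane FL [ 433.7 -288. ]
side cap top centre [ 551.2 -317.8]
side bulb tip [ 468.8 -328.8]
side bearing top c [ 611.1 -313.2]
time_s: 1.2
ee_pos: [437.6, 263.6, 213.9]
ee_rot: [180.0, -0.0, 180.0]
force: [-0.3, 0.4, 0.5]
gripper_width: 90.9
gripper_force: 0.0
```

```bash
python3 -m jog '{"jaw":[91,91,91,91,91,91,91,91,91,91],"slide":[[-0.2,-1,0],[-0.2,-1,0],[-0.2,-1,0],[-0.2,-1,0],[-0.2,-1,0],[-0.1,-1,0],[0,-1,0],[0,-1,0],[0,-1,0],[0,-1,0]],"spin":[0,0,0,0,0,0,0,0,0,0]}' >/dev/null; python3 -m jog '{"jaw":[91,91,91,91,91,91,91,91,91,91],"slide":[[0,-1,0],[0,-1,0],[0,-1,0],[0,-1,0],[0,-1,0],[0,-1,0],[0,-1,0],[0,-1,0],[0,-1,0],[0,-0.5,0]],"spin":[0,0,0,0,0,0,0,0,0,0]}'; python3 -m jog '{"jaw":[91,91,70],"slide":[[0,0,1],[0,0,0.5],[0,0,0]],"spin":[0,0,0]}'
```

```text
time_s: 3.2
ee_pos: [469.2, -322.0, 213.5]
ee_rot: [-180.0, -0.0, 179.9]
force: [0.7, 1.0, -0.1]
gripper_width: 90.7
gripper_force: 0.0
time_s: 3.5
ee_pos: [468.0, -318.6, 166.4]
ee_rot: [179.8, -0.3, 180.0]
force: [-0.7, 0.7, -0.2]
gripper_width: 85.7
gripper_force: 0.0
```

```bash
python3 -m jog '{"jaw":[70,70,70,70,70,70],"slide":[[-0.05,0,0.8],[0,0,0.8],[0,0,0.8],[0,0,0.8],[0,0,0.5],[0,0,0]],"spin":[0,0,0,0,0,0]}'; python3 - <<'E'
from h import *
import time
for i in range(3):
    print(env.state()["ee_pos"].round(1)); t=env.grab_frame("top")
s=env.grab_frame("side")
a=cv2.resize(t[130:255,325:390],None,fx=4.7,fy=4.7,interpolation=2)
b=cv2.resize(s[130:245,285:415],None,fx=3.6,fy=3.6,interpolation=2)
o=np.zeros((590,800,3),np.uint8);o[:a.shape[0],:a.shape[1]]=a;o[:b.shape[0],320:320+b.shape[1]]=b
cv2.imwrite("pics/c2.png",o[:,:,::-1])
E
```

```text
time_s: 4.1
ee_pos: [470.3, -319.0, 56.8]
ee_rot: [179.9, -0.1, 180.0]
force: [0.3, 0.4, 0.2]
gripper_width: 69.9
gripper_force: 0.0
[ 470.3 -319.    56.8]
[ 471.1 -319.6   58.1]
[ 471.7 -320.1   58.9]
```

View pics/c2.png

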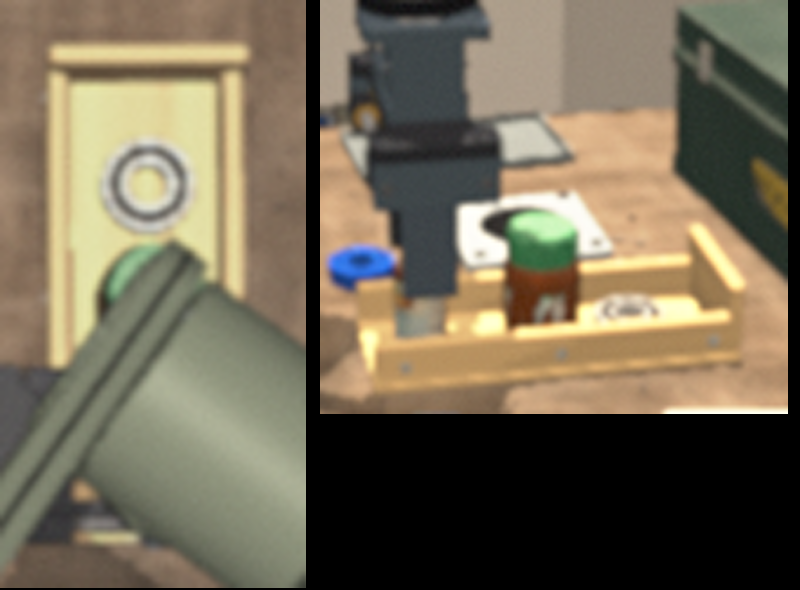

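Side view: the finger (column ~428 in the crop, nearer the camera) lines up with the dropper axis (~421) and stands above the cheek. I'll lower the last 17 mm and grip.

```bash
python3 -m jog '{"jaw":[70,70,45,35,30,28,28,28],"slide":[[0,0,0.3],[0,0,0.25],[0,0,0],[0,0,0],[0,0,0],[0,0,0],[0,0,0],[0,0,0]],"spin":[0,0,0,0,0,0,0,0]}' 15;  python3 -m jog '{"jaw":[28,28,28],"slide":[[0,0,0],[0,0,0],[0,0,0]],"spin":[0,0,0]}'
```

```text
time_s: 5.1
ee_pos: [471.0, -320.2, 41.6]
ee_rot: [-180.0, 0.0, 180.0]
force: [0.1, -1.2, 0.5]
gripper_width: 32.2
gripper_force: 14.8
time_s: 5.4
ee_pos: [471.0, -320.2, 41.6]
ee_rot: [-180.0, 0.0, 180.0]
force: [-1.1, 0.2, 1.6]
gripper_width: 32.1
gripper_force: 14.8
```

```bash
python3 -m jog '{"jaw":[28,28,28,28,28,28,28,28,28,28],"slide":[[0,0,-0.5],[0,0,-0.8],[0,0,-0.9],[0,0,-0.9],[0,0,-0.9],[0,0.3,0],[-0.2,0.7,0],[-0.2,1,0],[-0.2,1,0],[-0.2,1,0]],"spin":[0,0,0,0,0,0,0,0,0,0]}' 20;  python3 -m jog '{"jaw":[28,28,28,28,28,28,28,28,28,28],"slide":[[-0.2,1,0],[-0.07,1,0],[0,1,0],[0,1,0],[0,1,0],[0,1,0],[0,0.8,0],[0,0.4,0],[0,0.16,0],[0,0,0]],"spin":[0,0,0,0,0,0,0,0,0,0]}';python3 -m jog '{"jaw":[28,28,28,28,28,28,28],"slide":[[0,0,0.8],[0,0,0.9],[0,0,0.8],[0,0,0.7],[0,0,0.5],[0,0,0],[0,0,0]],"spin":[0,0,0,0,0,0,0]}'
```

```text
time_s: 6.4
ee_pos: [494.0, -198.1, 159.9]
ee_rot: [179.9, -0.1, 179.9]
force: [0.8, -1.4, -0.4]
gripper_width: 32.2
gripper_force: 19.7
time_s: 7.4
ee_pos: [502.8, 20.8, 160.9]
ee_rot: [-180.0, -0.1, -180.0]
force: [-0.5, -1.0, -0.5]
gripper_width: 32.2
gripper_force: 19.7
time_s: 8.1
ee_pos: [503.4, 20.0, 50.6]
ee_rot: [-180.0, -0.0, 179.9]
force: [0.6, 1.4, 0.1]
gripper_width: 32.0
gripper_force: 19.7
```

Now I'll lower the last 11 mm slowly, release and rise.

```bash
python3 -m jog '{"jaw":[28,28,28,28,28],"slide":[[0,0,0.15],[0,0,0.12],[0,0,0.1],[0,0,0],[0,0,0]],"spin":[0,0,0,0,0]}'; python3 -m jog '{"jaw":[34,40,55,70,70,70,70,70,70,70],"slide":[[0,0,0],[0,0,0],[0,0,0],[0,0,-0.3],[0,0,-0.8],[0,0,-1],[0,0,-1],[0,0,-1],[0,0,0],[0,0,0]],"spin":[0,0,0,0,0,0,0,0,0,0]}'
```

```text
time_s: 8.6
ee_pos: [503.2, 20.8, 39.4]
ee_rot: [180.0, 0.0, 180.0]
force: [-0.1, 0.2, -0.5]
gripper_width: 32.0
gripper_force: 19.7
time_s: 9.6
ee_pos: [503.3, 20.8, 163.2]
ee_rot: [180.0, 0.1, 180.0]
force: [-0.0, 0.4, -0.0]
gripper_width: 69.9
gripper_force: 0.0
```

```bash
python3 -m jog '{"jaw":[75,75,75,75,75,75,75,75,75,75],"slide":[[0,-0.5,0],[-0.3,-1,0],[-0.3,-1,0],[-0.3,-1,0],[-0.3,-1,0],[-0.2,-1,0],[-0.2,-1,0],[0,-1,0],[0,-1,0],[0,-1,0]],"spin":[0,0,0,0,0,0,0,0,0,0]}' 20;  python3 -m jog '{"jaw":[75,75,75,75,75,75],"slide":[[0,-0.9,0],[0,-0.6,0],[0,-0.3,0],[0,-0.1,0.3],[0,0,0.9],[0,0,0]],"spin":[0,0,0,0,0,0]}';python3 - <<'E'
from h import *
t=env.grab_frame("top");s=env.grab_frame("side")
a=cv2.resize(s[100:255,235:415],None,fx=4,fy=3.8,interpolation=2)[:590]
cv2.imwrite("pics/c3.png",a[:,:,::-1]);print(env.state()["ee_pos"])
E
```

```text
time_s: 10.6
ee_pos: [549.6, -266.2, 160.4]
ee_rot: [179.9, -0.2, 179.9]
force: [1.5, -0.7, -0.1]
gripper_width: 75.2
gripper_force: 0.0
time_s: 11.2
ee_pos: [548.6, -318.9, 122.3]
ee_rot: [179.7, -0.4, -180.0]
force: [-0.8, 0.3, 0.2]
gripper_width: 74.6
gripper_force: 0.0
[ 550.69908929 -320.11559167  125.72558853]
```

View pics/c3.png

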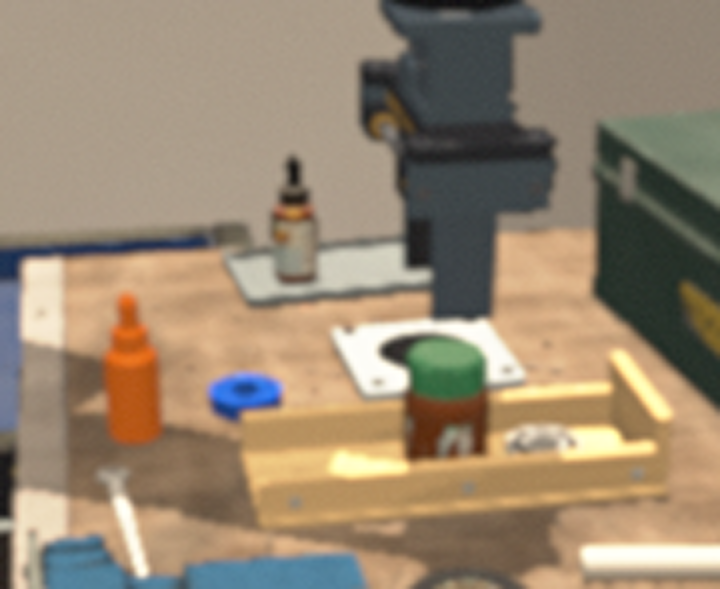

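The dropper stands upright on the tray, and the fingers are above the bottle. I'll lower and grip.

```bash
python3 -m jog '{"jaw":[75,75,75,75,75,55,46,43,43,43],"slide":[[-0.02,0,0.6],[0,0,0.8],[0,0,0.8],[0,0,0.6],[0,0,0],[0,0,0],[0,0,0],[0,0,0],[0,0,0],[0,0,0]],"spin":[0,0,0,0,0,0,0,0,0,0]}' 20;  python3 -m jog '{"jaw":[43,43,43],"slide":[[0,0,0],[0,0,0],[0,0,0]],"spin":[0,0,0]}'
```

```text
time_s: 12.3
ee_pos: [552.3, -321.8, 43.4]
ee_rot: [-179.9, 0.1, 180.0]
force: [-0.3, -0.3, 4.1]
gripper_width: 46.5
gripper_force: 20.0
time_s: 12.6
ee_pos: [552.3, -321.8, 43.4]
ee_rot: [-179.9, 0.1, 180.0]
force: [0.2, 0.3, 5.4]
gripper_width: 46.7
gripper_force: 20.0
```

```bash
python3 -m jog '{"jaw":[43,43,43,43,43,43,43,43,43,43],"slide":[[0,0,-0.5],[0,0,-0.8],[0,0,-0.9],[0,0,-0.9],[0,0,-0.9],[0,0.3,0],[-0.2,0.7,0],[-0.2,1,0],[-0.2,1,0],[-0.2,1,0]],"spin":[0,0,0,0,0,0,0,0,0,0]}' 22;  python3 -m jog '{"jaw":[43,43,43,43,43,43,43,43,43,43],"slide":[[-0.2,1,0],[-0.16,1,0],[0,1,0],[0,1,0],[0,1,0],[0,1,0],[0,0.9,0],[0,0.6,0],[0,0.2,0],[0,0,0]],"spin":[0,0,0,0,0,0,0,0,0,0]}';python3 -m jog '{"jaw":[43,43,43,43,43,43,43],"slide":[[0,0,0.8],[0,0,0.9],[0,0,0.8],[0,0,0.7],[0,0,0.5],[0,0,0],[0,0,0]],"spin":[0,0,0,0,0,0,0]}'
```

```text
time_s: 13.6
ee_pos: [574.6, -199.2, 160.2]
ee_rot: [179.9, -0.2, 180.0]
force: [0.4, 0.4, -0.4]
gripper_width: 46.6
gripper_force: 22.0
time_s: 14.6
ee_pos: [585.6, 30.4, 161.1]
ee_rot: [-180.0, -0.1, -179.9]
force: [0.3, 0.4, -0.7]
gripper_width: 46.7
gripper_force: 22.0
time_s: 15.3
ee_pos: [586.6, 28.9, 51.3]
ee_rot: [-180.0, -0.0, 179.9]
force: [-0.2, -0.0, -0.3]
gripper_width: 46.8
gripper_force: 22.0
```

```bash
python3 -m jog '{"jaw":[43,43,43,43,43],"slide":[[0,0,0.15],[0,0,0.12],[0,0,0.08],[0,0,0],[0,0,0]],"spin":[0,0,0,0,0]}'; python3 -m jog '{"jaw":[49,55,70,75,75,75,75,75,75,75],"slide":[[0,0,0],[0,0,0],[0,0,0],[0,0,-0.3],[0,0,-0.8],[0,0,-1],[0,0,-1],[0,0,-1],[0,0,0],[0,0,0]],"spin":[0,0,0,0,0,0,0,0,0,0]}'
```

```text
time_s: 15.8
ee_pos: [586.6, 29.8, 41.0]
ee_rot: [180.0, 0.0, 180.0]
force: [0.5, 0.4, -1.4]
gripper_width: 46.8
gripper_force: 22.0
time_s: 16.8
ee_pos: [586.7, 29.7, 164.8]
ee_rot: [180.0, 0.1, 180.0]
force: [-0.1, -0.1, -0.4]
gripper_width: 75.3
gripper_force: 0.0
```

```bash
python3 -m jog '{"jaw":[70,70,70,70,70,70,70,70,70,70],"slide":[[0,-0.5,0],[-0.3,-1,0],[-0.3,-1,0],[-0.21,-1,0],[0,-1,0],[0,-1,0],[0,-1,0],[0,-1,0],[0,-1,0],[0,-1,0]],"spin":[0,0,0,0,0,0,0,0,0,0]}' 20;  python3 -m jog '{"jaw":[70,70,70,70,70,70,70,70,70,70],"slide":[[0,-1,0],[0,-0.7,0],[0,-0.4,0],[0,-0.14,0],[0,0,0],[0,0,0],[0,0,0],[0,0,0],[0,0,0],[0,0,0]],"spin":[0,0,0,0,1,1,1,1,1,1]}';python3 -m jog '{"jaw":[70,70,70,70,70,70,70,70],"slide":[[0,0,0],[0,0,0],[0,0,0],[0,0,0],[0,0,0],[0,0,0],[0,0,0],[0,0,0]],"spin":[1,1,1,1,1,0.15,0,0]}'; python3 - <<'E'
from h import *
t=env.grab_frame("top");s=env.grab_frame("side")
a=cv2.resize(s[100:255,235:415],None,fx=4,fy=3.8,interpolation=2)[:590]
b=cv2.resize(t[135:250,180:390],(600,328),interpolation=2)
cv2.imwrite("pics/c4.png",a[:,:,::-1]);print(env.state()["ee_pos"])
E
```

```text
time_s: 17.8
ee_pos: [609.3, -257.3, 161.9]
ee_rot: [179.9, -0.2, 179.9]
force: [-0.0, 0.3, -0.2]
gripper_width: 70.1
gripper_force: 0.0
time_s: 18.8
ee_pos: [610.8, -321.0, 163.7]
ee_rot: [180.0, -0.1, 131.7]
force: [-1.0, 0.7, 1.3]
gripper_width: 70.0
gripper_force: 0.0
time_s: 19.6
ee_pos: [610.8, -322.0, 163.8]
ee_rot: [-180.0, -0.0, 90.9]
force: [-0.3, -0.7, 0.0]
gripper_width: 69.9
gripper_force: 0.0
[ 610.73458159 -322.23051823  163.80486702]
```

View pics/c4.png

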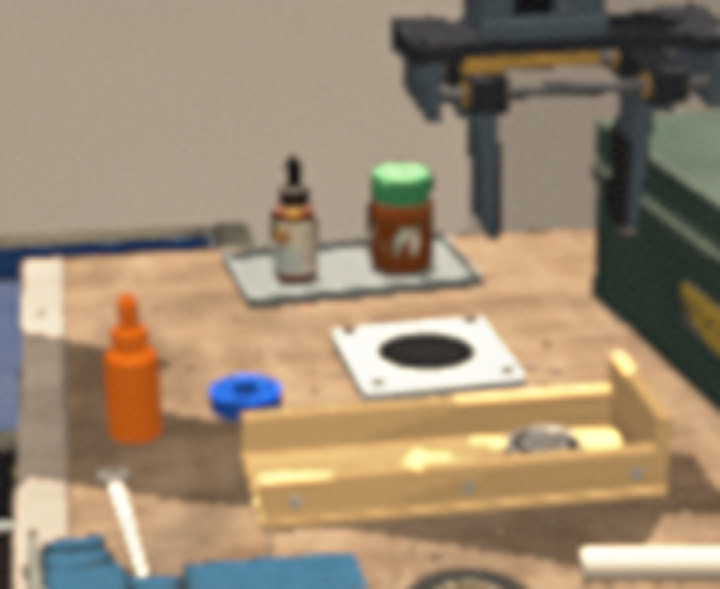

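Both bottles are upright on the tray, and the bearing is undisturbed. I'll descend part way and check the clearance to the back board.

```bash
python3 -m jog '{"jaw":[67,67,67,67,67,67,67],"slide":[[0,0,0.8],[0,0,0.9],[0,0,0.9],[0,0,0.8],[0,0,0.6],[0,0,0],[0,0,0]],"spin":[0,0,0,0,0,0,0]}'; python3 - <<'E'
from h import *
s=env.grab_frame("side")
cv2.imwrite("pics/c5.png",cv2.resize(s[150:250,320:430],None,fx=6,fy=5.9,interpolation=2)[:,:,::-1]);print(env.state()["ee_pos"])
E
```

```text
time_s: 20.4
ee_pos: [610.9, -322.6, 44.1]
ee_rot: [180.0, -0.0, 90.8]
force: [1.0, -0.3, 0.5]
gripper_width: 67.0
gripper_force: 0.0
[ 611.4392783  -322.88637432   44.91462909]
```

View pics/c5.png

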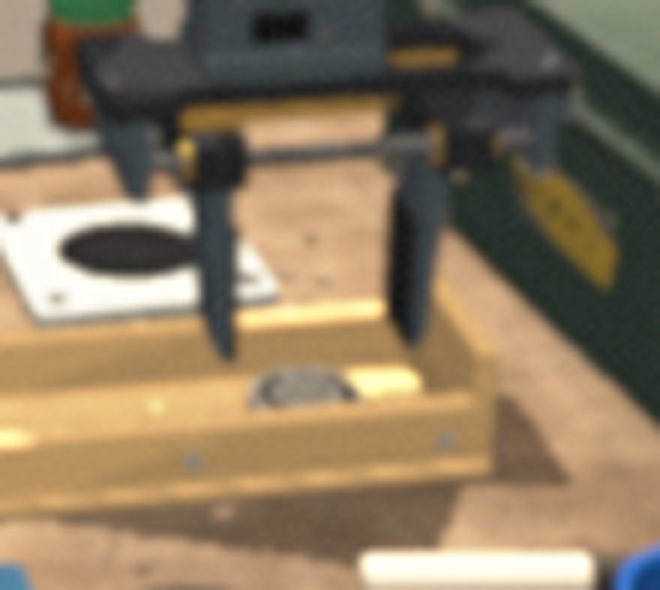

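The fingers straddle the bearing, with the back one just clear of the board (tips at 225 and 410, bearing at about 303 in the crop).

```bash
python3 -m jog '{"jaw":[67,67,67,67,67],"slide":[[0,0,0.5],[0,0,0.4],[0,0,0.25],[0,0,0],[0,0,0]],"spin":[0,0,0,0,0]}'
```

```text
time_s: 20.95
ee_pos: [610.7, -322.4, 9.0]
ee_rot: [-180.0, -0.0, 90.8]
force: [-0.0, -0.6, 0.6]
gripper_width: 67.2
gripper_force: 0.0
```

```bash
python3 -m jog '{"jaw":[60,54,50,46,43,43,43,43,43,43],"slide":[[0,0,0],[0,0,0],[0,0,0],[0,0,0],[0,0,0],[0,0,0],[0,0,0],[0,0,0],[0,0,0],[0,0,0]],"spin":[0,0,0,0,0,0,0,0,0,0]}' 25; python3 -m jog '{"jaw":[43,43,43,43,43,43,43,43],"slide":[[0,0,-0.3],[0,0,-0.6],[0,0,-0.8],[0,0,-0.8],[0,0,-0.5],[0,0,-0.2],[0,0,0],[0,0,0]],"spin":[0,0,0,0,0,0,0,0]}'
```

```text
time_s: 21.95
ee_pos: [610.4, -322.5, 9.6]
ee_rot: [-180.0, -0.0, 90.8]
force: [-3.4, 0.4, 4.8]
gripper_width: 45.0
gripper_force: 24.9
time_s: 22.75
ee_pos: [610.2, -322.1, 104.1]
ee_rot: [-179.9, -0.1, 90.8]
force: [-0.3, -0.2, -1.1]
gripper_width: 45.4
gripper_force: 24.9
```

```bash
python3 -m jog '{"jaw":[43,43,43,43,43,43,43,43,43,43],"slide":[[0.4,0,0],[0.8,-0.2,0],[0.8,-0.3,0],[0.9,-0.3,0],[0.9,-0.3,0],[0.8,-0.2,0],[0.6,0,0],[0.34,0,0],[0,0,0],[0,0,0]],"spin":[0,0,0,0,0,0,0,0,0,0]}'; python3 -m jog '{"jaw":[43,43,43,43,43,43],"slide":[[0,0,0.5],[0,0,0.8],[0,0,0.6],[0,0,0.2],[0,0,0],[0,0,0]],"spin":[0,0,0,0,0,0]}'; python3 - <<'E'
from h import *
s=env.grab_frame("side")
cv2.imwrite("pics/c6.png",cv2.resize(s[130:230,295:395],None,fx=5.9,fy=5.9,interpolation=2)[:,:,::-1]);print(env.state()["ee_pos"])
g=lambda x,y:(235+(x+.5)/4-.5,100+(y+.5)/3.8-.5)
print("pad from side",cast("side",g(426,350.5),12)[0].round(1))
f=lambda p:((proj("side",p)-[295,130])*5.9).round(0).tolist()
e=env.state()["ee_pos"];print(f(e+[0,0,14.0-3]),f([571.2,-156,12]))
E
```

```text
time_s: 23.75
ee_pos: [570.0, -157.2, 105.2]
ee_rot: [180.0, 0.0, 90.8]
force: [1.2, -0.9, -0.8]
gripper_width: 45.3
gripper_force: 24.9
time_s: 24.35
ee_pos: [570.3, -157.5, 43.0]
ee_rot: [179.9, 0.0, 90.7]
force: [-0.5, 0.3, -1.3]
gripper_width: 44.8
gripper_force: 24.9
[ 570.40890058 -157.432492     43.3109983 ]
pad from side [ 569.5 -155.3   12. ]
[[276.0, 282.0]] [[276.0, 365.0]]
```

View pics/c6.png

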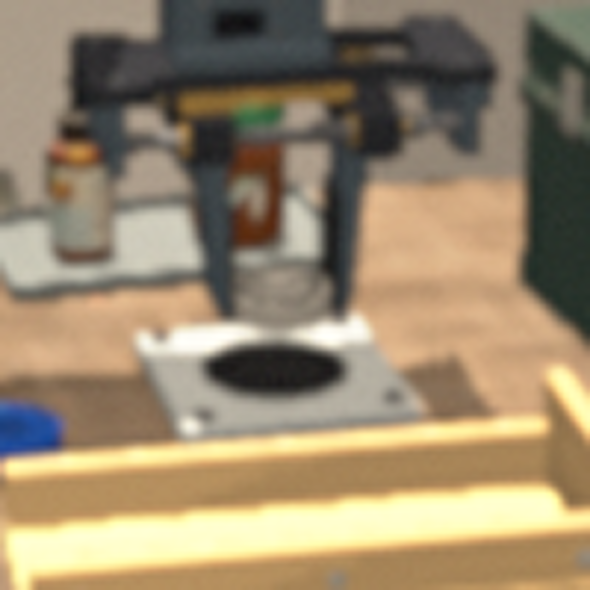

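```bash
python3 -m jog '{"jaw":[43,43,43,43,43,43,43],"slide":[[0.05,-0.05,0.2],[0,0,0.3],[0,0,0.25],[0,0,0.1],[0,0,0.05],[0,0,0],[0,0,0]],"spin":[0,0,0,0,0,0,0]}'
```

```text
time_s: 25.1
ee_pos: [567.2, -155.1, 15.5]
ee_rot: [-179.9, -0.0, 90.8]
force: [-2.7, 0.7, 4.5]
gripper_width: 45.2
gripper_force: 25.0
```

```bash
python3 -m jog '{"jaw":[50,56,62,66,66,66,70,75,75,75],"slide":[[0,0,0],[0,0,0],[0,0,0],[0,0,-0.2],[0,0,-0.6],[0,0,-1],[0,0,-1],[0,0,-1],[0,0,-1],[0.5,0,-0.2]],"spin":[0,0,0,0,0,0,0,0,0,0]}';  python3 -m jog '{"jaw":[75,75,75,75,75,75,75,75,75,75],"slide":[[0.9,0.3,0],[1,0.3,0],[1,0,0],[1,0,0],[1,0,0],[0.7,0,0],[0,0,0],[0,0,0],[0,0,0],[0,0,0]],"spin":[0,0,0,0,0,0,-1,-1,-1,-1]}'; python3 -m jog '{"jaw":[75,75,75,75,75,75,75,75,75],"slide":[[0,0,0],[0,0,0],[0,0,0],[0,0,0],[0,0,0],[0,0,0],[0,0,0],[0,0,0],[0,0,0]],"spin":[-1,-1,-1,-1,-1,-1,-1,-0.15,0]}'; python3 - <<'E'
from h import *
t=env.grab_frame("top");s=env.grab_frame("side")
c,ce,st=blob("top",t,(0,0,180),(179,40,255),(250,150,320,220));print("plate rect",cv2.minAreaRect(c))
a=cv2.resize(t[155:215,255:315],None,fx=6.6,fy=6.6,interpolation=2);b=cv2.resize(s[180:215,310:375],None,fx=6,fy=6,interpolation=2)
o=np.zeros((400,800,3),np.uint8);o[:a.shape[0],:a.shape[1]]=a;o[:b.shape[0],400:400+b.shape[1]]=b
cv2.imwrite("pics/c7.png",o[:,:,::-1])
E
```

```text
time_s: 26.1
ee_pos: [570.1, -141.8, 169.5]
ee_rot: [179.5, 0.2, 90.7]
force: [0.0, 0.0, -0.3]
gripper_width: 75.1
gripper_force: 0.0
time_s: 27.1
ee_pos: [582.7, 28.9, 164.3]
ee_rot: [-179.9, -0.1, 123.1]
force: [0.6, 0.5, 0.5]
gripper_width: 74.9
gripper_force: 0.0
time_s: 28.0
ee_pos: [583.0, 28.4, 164.7]
ee_rot: [180.0, -0.1, 179.9]
force: [0.5, 0.5, 0.2]
gripper_width: 75.0
gripper_force: 0.0
plate rect ((283.99017333984375, 185.0680694580078), (46.445701599121094, 47.30931091308594), 86.90594482421875)
```

View pics/c7.png

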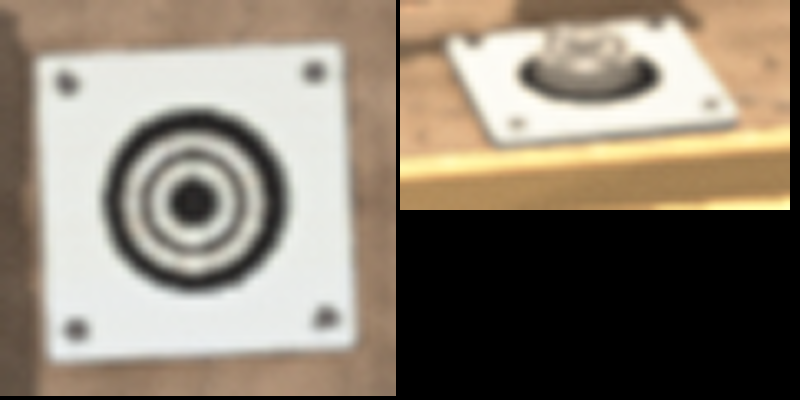

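The bearing lies flat in the middle of the pad: bearing at (194,203), pad at (195.5,200.5) in the crop, about 1 mm off. Now I fetch the bottle.

```bash
python3 -m jog '{"jaw":[75,75,75,75,75,75,75,75],"slide":[[-0.12,0.04,0.5],[0,0,0.9],[0,0,0.9],[0,0,0.8],[0,0,0.6],[0,0,0.4],[0,0,0],[0,0,0]],"spin":[0,0,0,0,0,0,0,0]}';python3 -m jog '{"jaw":[60,50,46,43,43,43,43,43],"slide":[[0,0,0],[0,0,0],[0,0,0],[0,0,0],[0,0,0],[0,0,0],[0,0,0],[0,0,0]],"spin":[0,0,0,0,0,0,0,0]}' 22
```

```text
time_s: 28.9
ee_pos: [587.6, 29.1, 42.8]
ee_rot: [180.0, 0.1, 179.9]
force: [-0.1, -0.2, -0.0]
gripper_width: 75.0
gripper_force: 0.0
time_s: 29.7
ee_pos: [587.3, 29.0, 42.7]
ee_rot: [180.0, 0.0, 180.0]
force: [-0.5, -0.8, 3.6]
gripper_width: 46.1
gripper_force: 22.0
```

```bash
python3 -m jog '{"jaw":[43,43,43,43,43,43,43,43,43,43],"slide":[[0,0,-0.5],[0,0,-0.8],[0,0,-0.9],[0,0,-0.9],[0,0,-0.9],[0,-0.3,0],[0.2,-0.7,0],[0.2,-1,0],[0.2,-1,0],[0.2,-1,0]],"spin":[0,0,0,0,0,0,0,0,0,0]}';  python3 -m jog '{"jaw":[43,43,43,43,43,43,43,43,43,43],"slide":[[0.2,-1,0],[0.14,-1,0],[0,-1,0],[0,-1,0],[0,-1,0],[0,-1,0],[0,-0.9,0],[0,-0.6,0],[0,-0.19,0],[0,0,0]],"spin":[0,0,0,0,0,0,0,0,0,0]}';python3 -m jog '{"jaw":[43,43,43,43,43,43,43],"slide":[[0,0,0.8],[0,0,0.9],[0,0,0.8],[0,0,0.7],[0,0,0.4],[0,0,0],[0,0,0]],"spin":[0,0,0,0,0,0,0]}'
```

```text
time_s: 30.7
ee_pos: [561.7, -92.2, 160.4]
ee_rot: [180.0, -0.2, 180.0]
force: [1.1, -0.9, -0.3]
gripper_width: 45.9
gripper_force: 22.0
time_s: 31.7
ee_pos: [552.3, -321.7, 161.3]
ee_rot: [179.9, -0.1, 179.9]
force: [0.5, -0.1, -0.8]
gripper_width: 45.8
gripper_force: 22.0
time_s: 32.4
ee_pos: [553.3, -321.3, 55.0]
ee_rot: [-180.0, 0.1, -180.0]
force: [1.5, 0.0, -0.8]
gripper_width: 46.1
gripper_force: 22.0
```

```bash
python3 -m jog '{"jaw":[43,43,43,43,43],"slide":[[0,0,0.12],[0,0,0.1],[0,0,0.08],[0,0,0],[0,0,0]],"spin":[0,0,0,0,0]}'; python3 -m jog '{"jaw":[49,55,70,75,75,75,75,75,75,75],"slide":[[0,0,0],[0,0,0],[0,0,0],[0,0,-0.3],[0,0,-0.8],[0,0,-1],[0,0,-1],[0,0,-0.9],[0,0,0],[0,0,0]],"spin":[0,0,0,0,0,0,0,0,0,0]}'
```

```text
time_s: 32.9
ee_pos: [552.8, -321.9, 45.6]
ee_rot: [-180.0, 0.0, 180.0]
force: [0.0, -0.6, 0.4]
gripper_width: 45.8
gripper_force: 22.0
time_s: 33.9
ee_pos: [552.8, -321.6, 166.1]
ee_rot: [-180.0, 0.1, 180.0]
force: [0.8, -0.4, -0.4]
gripper_width: 75.1
gripper_force: 0.0
```

```bash
python3 -m jog '{"jaw":[70,70,70,70,70,70,70,70,70,70],"slide":[[0,0.5,0],[0.3,1,0],[0.3,1,0],[0.3,1,0],[0.3,1,0],[0.3,1,0],[0.15,1,0],[0,1,0],[0,1,0],[0,1,0]],"spin":[0,0,0,0,0,0,0,0,0,0]}' 15;  python3 -m jog '{"jaw":[70,70,70,70,70,70],"slide":[[0,0.9,0],[0,0.6,0],[0,0.3,0],[0,0.11,0],[0,0,0],[0,0,0]],"spin":[0,0,0,0,0,0]}'; python3 - <<'E'
from h import *
t=env.grab_frame("top")
c,ce,st=blob("top",t,(50,60,60),(85,255,255),(340,175,375,210));print(ce,st)
a=cv2.resize(t[130:255,325:390],None,fx=4.7,fy=4.7,interpolation=2);cv2.imwrite("pics/c8.png",a[:,:,::-1])
E
```

```text
time_s: 34.9
ee_pos: [501.7, -34.4, 164.0]
ee_rot: [180.0, -0.2, 180.0]
force: [0.7, -0.4, -0.1]
gripper_width: 70.0
gripper_force: 0.0
time_s: 35.5
ee_pos: [503.2, 20.1, 165.1]
ee_rot: [-180.0, -0.0, 179.9]
force: [-0.6, 0.1, -0.4]
gripper_width: 70.3
gripper_force: 0.0
[356.23181818 193.04545455] [  7   8  20  20 220]
```

View pics/c8.png

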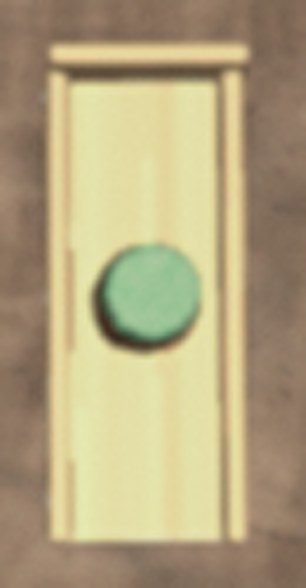

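The bottle is upright within about 1.3 mm of its start: cap at (151,292) in the crop, against (154,291) at first. Now the dropper.

```bash
python3 -m jog '{"jaw":[70,70,70,70,70,70,70,70],"slide":[[0,0,0.5],[0,0,0.9],[0,0,0.9],[0,0,0.8],[0,0,0.6],[0,0,0.45],[0,0,0],[0,0,0]],"spin":[0,0,0,0,0,0,0,0]}';python3 -m jog '{"jaw":[50,38,32,28,28,28,28,28,28],"slide":[[0,0,0],[0,0,0],[0,0,0],[0,0,0],[0,0,0],[0,0,0],[0,0,0],[0,0,0],[0,0,0]],"spin":[0,0,0,0,0,0,0,0,0]}' 18
```

```text
time_s: 36.35
ee_pos: [503.6, 20.2, 41.0]
ee_rot: [180.0, 0.0, 179.9]
force: [0.2, -0.2, 1.2]
gripper_width: 69.9
gripper_force: 0.0
time_s: 37.25
ee_pos: [503.5, 20.7, 41.0]
ee_rot: [180.0, 0.0, 180.0]
force: [0.3, -1.2, 2.3]
gripper_width: 31.3
gripper_force: 17.9
```

```bash
python3 -m jog '{"jaw":[28,28,28,28,28,28,28,28,28,28],"slide":[[0,0,-0.5],[0,0,-0.8],[0,0,-0.9],[0,0,-0.9],[0,0,-0.9],[0,-0.3,0],[0.2,-0.7,0],[0.2,-1,0],[0.2,-1,0],[0.2,-1,0]],"spin":[0,0,0,0,0,0,0,0,0,0]}';  python3 -m jog '{"jaw":[28,28,28,28,28,28,28,28,28,28],"slide":[[0.2,-1,0],[0.07,-1,0],[0,-1,0],[0,-1,0],[0,-1,0],[0,-1,0],[0,-0.8,0],[0,-0.45,0],[0,-0.17,0],[0,0,0]],"spin":[0,0,0,0,0,0,0,0,0,0]}';python3 -m jog '{"jaw":[28,28,28,28,28,28,28],"slide":[[0,0,0.8],[0,0,0.9],[0,0,0.8],[0,0,0.7],[0,0,0.4],[0,0,0],[0,0,0]],"spin":[0,0,0,0,0,0,0]}'
```

```text
time_s: 38.25
ee_pos: [478.0, -100.4, 159.3]
ee_rot: [180.0, -0.1, 180.0]
force: [-0.5, 0.1, -1.3]
gripper_width: 31.5
gripper_force: 17.9
time_s: 39.25
ee_pos: [470.7, -321.7, 160.0]
ee_rot: [179.9, -0.1, 179.9]
force: [-0.4, 1.1, -0.5]
gripper_width: 32.0
gripper_force: 17.9
time_s: 39.95
ee_pos: [471.6, -321.7, 53.4]
ee_rot: [-180.0, 0.0, -180.0]
force: [0.1, -0.9, -0.8]
gripper_width: 31.7
gripper_force: 17.9
```

I'll lower 9 mm, release, rise and clear away toward the tray side.

```bash
python3 -m jog '{"jaw":[28,28,28,28,28],"slide":[[0,0,0.12],[0,0,0.1],[0,0,0.09],[0,0,0],[0,0,0]],"spin":[0,0,0,0,0]}'; python3 -m jog '{"jaw":[34,40,55,70,70,70,70,70,70,70],"slide":[[0,0,0],[0,0,0],[0,0,0],[0,0,-0.3],[0,0,-0.8],[0,0,-1],[0,0,-1],[0,0,-1],[0,0,-0.5],[0,0.5,0]],"spin":[0,0,0,0,0,0,0,0,0,0]}'; python3 -m jog '{"jaw":[70,70,70,70,70,70,70,70,70,70],"slide":[[0,1,0],[0,1,0],[0,1,0],[0,1,0],[0,1,0],[0,1,0],[0,1,0],[0,0.7,0],[0,0.3,0],[0,0,0]],"spin":[0,0,0,0,0,0,0,0,0,0]}'; python3 - <<'E'
from h import *
t=env.grab_frame("top");s=env.grab_frame("side")
a=cv2.resize(t[130:255,325:390],None,fx=4.7,fy=4.7,interpolation=2)
b=cv2.resize(s[165:260,280:415],None,fx=3.6,fy=3.6,interpolation=2)
o=np.zeros((590,800,3),np.uint8);o[:a.shape[0],:a.shape[1]]=a;o[:b.shape[0],310:310+b.shape[1]]=b
cv2.imwrite("pics/c9.png",o[:,:,::-1])
E
```

```text
time_s: 40.45
ee_pos: [471.4, -322.1, 43.9]
ee_rot: [-180.0, 0.0, 180.0]
force: [-0.6, -0.1, 1.9]
gripper_width: 31.5
gripper_force: 17.9
time_s: 41.45
ee_pos: [472.5, -308.5, 184.6]
ee_rot: [-179.8, 0.3, 179.9]
force: [0.3, 0.8, 0.1]
gripper_width: 70.0
gripper_force: 0.0
time_s: 42.45
ee_pos: [470.5, -65.6, 180.9]
ee_rot: [180.0, -0.1, -179.9]
force: [-0.1, -0.2, 0.2]
gripper_width: 70.1
gripper_force: 0.0
```

View pics/c9.png

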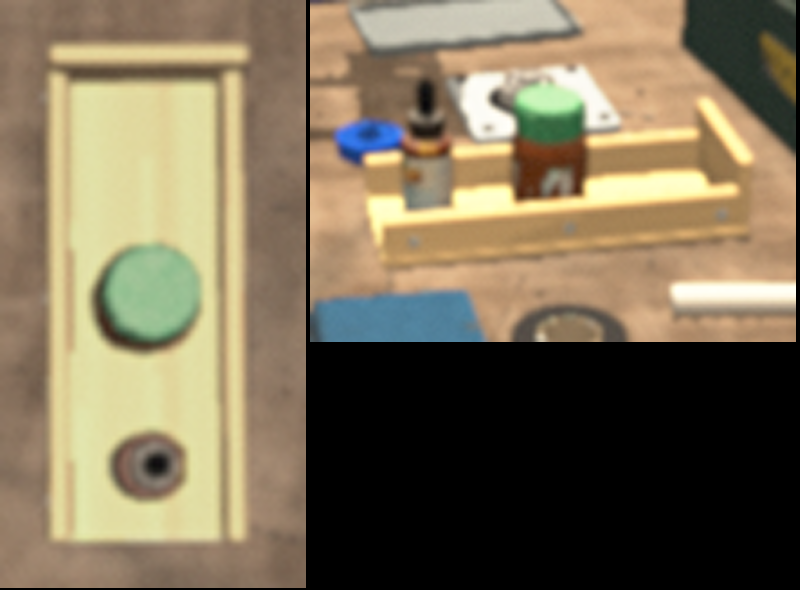

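Both stand upright: the dropper at (155,463), as at the start, and the bottle at (151,292). The bearing is on the pad and the arm is clear, so I'm handing in.

```bash
python3 -c "
from workcell import env
print(env.job_done())"
```

```text
the job is handed in; nothing more can be done
None
```

The job is handed in at about 42 s: the bearing lies flat on the pad about 1 mm off centre, and by the camera the dropper is back on its spot and the bottle within about 1.3 mm of its own, both upright.

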